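# Hold the sprung lock of the knife box open

## Task

Take the key with the round bow out of the wooden key block, push it fully home into the lock on top of the grey knife box, wiggling it gently left and right past the sticky pins rather than forcing it, then turn it a quarter turn clockwise. The lock springs back, so finish while still holding the key turned. Leave the square-bowed key and everything else on the table where it is.

Things in the scene. Friction and masses are not known exactly. Their poses are not given: they have to be found in the camera images.
- key_bow (a point): Centre of the round bow of the right key, which stands upright in the key block (one rigid piece, 45 g). The bow is a black disc on edge, 34 mm across, 10 mm thick; its flat faces look along the key's y (fingers close along y), z is up. Below it a neck 12 x 8 mm, then a steel shoulder 24 (x) x 10 (y) mm, its underside 28 mm below this point, resting on the block.
- key_tip (a point): Lowest point of the right key, on its axis, 62 mm below the bow centre, 34 mm below the shoulder's underside; key's axes. A 5 mm round stem ends in a flat bit 20 (x) x 5 (y) x 4.5 mm tall, its lower edge 2.5 mm above this point, then a smaller pilot 15 x 2.4 mm down to this point. The key works either way round (half turn about z).
- square_key_bow (a point): Centre of the square bow (32 x 32 x 10 mm) of the other key, which stands in the block's other slot; its bit is 24 mm wide and does not fit the lock. Leave it there.
- key_block: Fixed wooden block, 150 (x) x 60 (y) x 55 mm tall, origin at the centre of its underside. Two slots in its top at x = -43 and +43 mm of its frame, 45 mm deep, long side along its x; either key may be in either. A standing key's bow centre is 83 mm above the table; a key must rise 35 mm to leave its slot, more to pass over other things.
- lock_face (a point): Centre of the lock, in the plane of the box's top, 85 mm above the table, fixed to the box; z up. At rest the keyway (22.4 x 6.4 mm) lies along this x axis. Flat face: round brass plug 30 mm across in a flush steel ring. The key goes straight down; home = shoulder on the plug, key tip 34 mm below this point, bow centre 28 mm above it.
- lock_slot (a point): The same point, turning with the plug: its x axis is the keyway now. Two sticky pins stop an untwisted key at tip depths of about 7.5 and 22.5 mm. A key twist of 0.36 to 0.5 rad (the plug turns along) lets it by: counter-clockwise from above at the upper pin, until the tip is 17 mm down; clockwise at the lower pin, until 31.5 mm down. It twists freely at 17.5 to 22 mm.
- lock (a joint): Angle of the plug, rad: 0 at rest, grows clockwise seen from above; stops at -0.6 and 1.6 (1.57 = the quarter turn wanted). A spring returns it to 0 (0.06 N m per rad). The key has about 0.1 rad of play in the plug and turns that much further than it. Until the key is home it turns only about 0.55 rad either way.
- knife_box: Fixed, closed grey steel box with a bright lid, 226 (x) x 166 (y) x 85 mm tall, origin at the centre of its underside; the lock is 40 mm towards -x of the middle of its top. Never load the key against the lock with more than 40 N.
- apple: Loose apple, 74 mm across, 66 mm tall, origin under it. Bystander.
- jar: Loose glass jar with steel lid, 52 mm across, 85 mm tall, origin under it. Bystander.
- cup: Loose white cup, 72 mm across, 80 mm tall, origin under it. Bystander.
- bowl: Loose steel bowl, 110 mm across, 50 mm tall, origin under it. Bystander.

How it is judged:
By the outcome, as a careful person would: the job done as asked, in the order asked, and still so for the second after the job is handed in, while the arm keeps its last pose, push and grip.
It also fails if it takes over 50 s, if anything falls off the work surface, if the arm or the gripper's body presses on something with over 40 N, if the wrist force passes 120 N, or if a joint passes its speed limit or range.

## Robot

A 6-joint arm with a two-finger parallel gripper is mounted at the origin on the work surface. World frame = base frame: x ahead of the robot, y to its left, z up, the work surface at z = 0. Lengths are in m, angles in rad, forces in N, time in s.
With the tool pointing down it reaches from about 0.325 to 0.85 m from the base axis. Payload 15.5 kg.
Tool frame: the origin (TCP) lies midway between the tips of the shut fingers; the grasp point (between the pads) lies env.pinch_z behind it (env.pinch_z is the distance from the TCP to the grasp point, in m); z points along the fingers, y is the direction in which the jaws open and shut (so a half turn about z gives the same grasp; the last joint's range is limited). The gripper opens to 91 mm and grips with 3 to 60 N. Pads are 32 mm wide; open, the fingers measure 118 mm over their backs; the gripper's body (76 mm by 178 mm) begins 60 mm behind the grasp point.
Start: joints at [-1.214, 0.494, 1.345, -0, 1.302, -0.096], TCP at [0.273, -0.562, 0.214] pointing down, gripper open.
Joint ranges: [-2.91, 2.91], [-0.82, 2.16], [0.22, 2.67], [-1.22, 4.37], [0.12, 2.79], [-3.08, 3.08]. Speed limits (rad/s): [1.89, 1.89, 2.57, 3.01, 3.01, 3.01].

## Interface

Orientations are given as a unit quaternion [x, y, z, w].
In Python, from cell import env, imaging gives the robot as it stands.
- The arm moves only by the shell command python3 -m handwheel 'ROWS'. ROWS is JSON, a list of rows, each an object of numbers: "jaw": the opening, from 0 (shut) to 1 (fully open); "x", "y", "z": the shift along the tool's x, y, z in units of 25 mm (1.0 is 25 mm); "yaw": the turn about the tool's z in units of 5 degrees (1.0 is 5 degrees). In form: [{"jaw": .., "x": .., "y": .., "z": .., "yaw": ..}, ...]. A call has 1 to 5 rows; each row is the pose to reach, as a shift and turn from the pose commanded when the call began, along the tool's axes at that moment; what a row does not reach only later rows make up. A row lasts 1/10 s, in which the tool goes at most 50 mm and 8.59 degrees, less where a joint would pass 70% of its speed; a pose out of reach is approached as far as the arm can. A call with a gripper value outside its range is refused whole. The fingers move at their own pace and stop on an object; the grip force is fixed at half the most. Time passes only in rows, so rows that repeat a pose let the fingers close. It gives the time, the measured TCP pose, the force and the opening at its end, in the units of the state.
- env.get_obs(): the state, without advancing time (a new reading comes with each control period).
- imaging.grab_frame(name): name is "scene" or "top" or "wrist"; returns the picture (400x640x3 uint8, red, green, blue); there is no depth.
- imaging.camera_info(name): a dict with "intrinsics" (3x3 intrinsics, pixels), "view" (4x4, takes a point from world to camera coordinates); the wrist camera has in their place "T_tool_cam" (4x4, takes a point from camera to tool coordinates, whose origin is the TCP and whose axes are the flange's). Camera axes: x right, y up, looking along -z (the intrinsics and any distortion apply to the point x, -y, -z); pixel columns grow to the right and rows downward; lengths in m; the calibration is good to about 2 mm. A picture is of the moment at which its call begins: read the wrist's pose just before it. camera_info takes no time and is no camera call.
- env.close_job(): hands the job in, once; it reports no verdict.
The state is a dict: "t": time; "qpos": joint angles; "qd": joint speeds; "joint_torque": joint torques, N m; "tcp_pos": TCP position; "tcp_rot": TCP orientation; "contact_force": force on the tool from outside, world axes, zero at the start; "ft_torque": the same for the moment, N m; "gripper_width": opening from 0.0 (shut) to 1.0 (fully open).
Only numpy, scipy, OpenCV 4.12 (cv2) and the standard library are available. Lean on these libraries where they do the work, as an engineer would, in place of code of your own. Each camera call takes 0.05 s, during which the arm holds its last target.

## Working session

There is one attempt and no reset: what is moved stays moved. The work goes in short steps, Python scripts to look and compute and a shell command to move; the robot and the scene stay as the last step left them, time stands still between calls to the robot, and variables do not carry over. Pictures are saved under pics/ and viewed, and the job is handed in when it is done.

```bash
mkdir -p pics; ls; python3 - <<'E'
from cell import env, imaging
import cv2
o=env.get_obs()
print({k:(v.tolist() if hasattr(v,'tolist') else v) for k,v in o.items()}, env.pinch_z)
for n in ["scene","top","wrist"]:
    print(n,{k:(v.tolist() if hasattr(v,'tolist') else v) for k,v in imaging.camera_info(n).items()})
    im=imaging.grab_frame(n); cv2.imwrite(f"pics/a_{n}.png",im[:,:,::-1])
E
```

```text
pics
{'t': 0.0, 'qpos': [-1.2135236388969979, 0.4941917119346912, 1.346138112998071, -4.891103857515934e-05, 1.302528899715363, -0.09548333696625887], 'qd': [-0.0005269016489686939, -0.0010357692561369625, 0.0013567495650173534, 0.0006869779691328353, 0.0009401144625112456, -0.0004622980507503992], 'joint_torque': [-0.0009498626968706958, -87.88307189941406, -38.1838059425354, 0.07077507209032774, 0.053573339246213436, -0.00019232347767683677], 'tcp_pos': [0.27326118768093427, -0.5616557474224465, 0.21333061304272444], 'tcp_rot': [0.9744840844738314, 0.22445571460181601, -0.00010599955149970608, -0.000624542938590149], 'contact_force': [-0.0019146311830043664, -1.129514649214959, -0.4721448911364477], 'ft_torque': [0.022711197547754112, -0.036907681091887086, -0.0221994455632961], 'gripper_width': 1.0020510855374725} 0.0188
scene {'intrinsics': [[373.17179895674326, 0.0, 315.6813845930453], [0.0, 373.17179895674326, 195.19915284595734], [0.0, 0.0, 1.0]], 'view': [[0.01080392397080621, 0.9997117875735665, 0.02143868030679989, -0.03949872177967978], [-0.6442230831977852, -0.00943844418
[... 324 characters left out ...]
6489033142404, -0.024162877641977953, 0.046739008256802723], [0.9907033793495819, -0.014046543289910484, 0.13531263343429076, -0.541959259621651], [-0.1356045305239574, -0.022466969627456118, 0.9905082768847193, -1.6357285476039893], [0.0, 0.0, 0.0, 1.0]]}
wrist {'intrinsics': [[278.34732349682736, 0.0, 320.26873731996426], [0.0, 278.34732349682736, 198.90949721201855], [0.0, 0.0, 1.0]], 'T_tool_cam': [[0.0005070699723561049, 0.9567757363001616, 0.29082629404392873, 0.08316496772531312], [0.9999997759620939, -0.00035806553016088776, -0.0005655659438584327, -0.0005499908703529011], [-0.0004369849011999197, 0.29082651566932244, -0.9567757035104081, -0.17073084388143941], [0.0, 0.0, 0.0, 1.0]]}
```

View pics/a_scene.png

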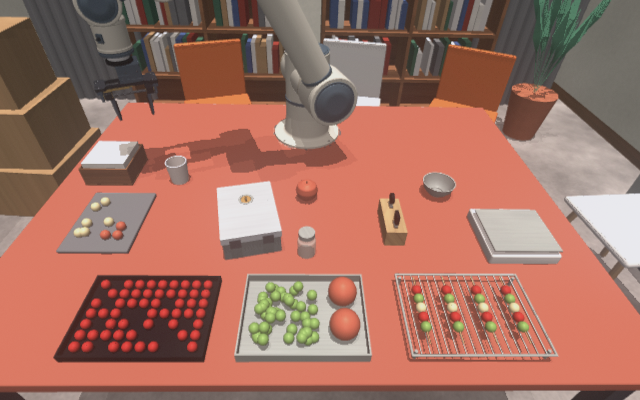

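View pics/a_top.png

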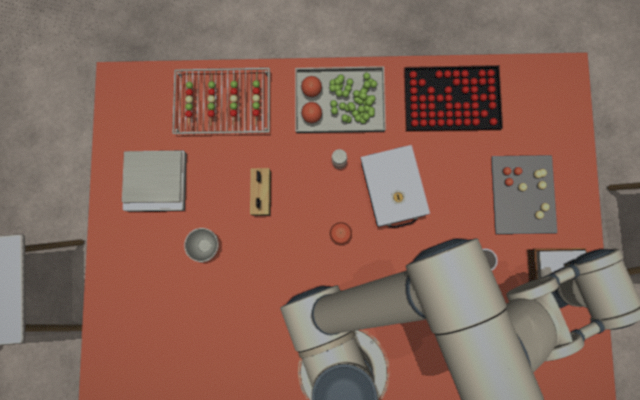

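View pics/a_wrist.png

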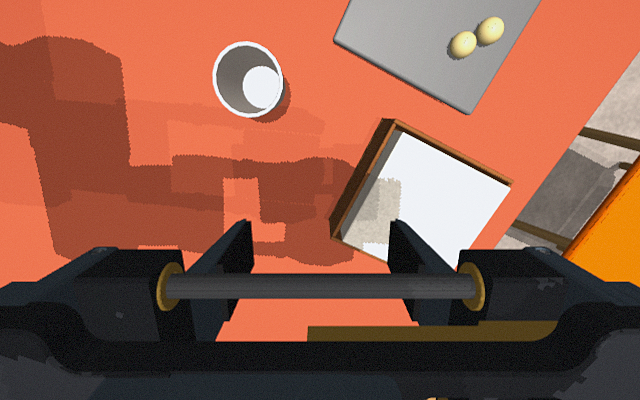

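The scene view shows the block with keys near (392,200) and (397,218), and the lock at (246,199). In the top view the keys are near (259,177) and (259,203), and the lock is at (398,197). I'll zoom in on these.

```bash
cat > h.py <<'E'
import numpy as np, cv2
from cell import env, imaging
from scipy.spatial.transform import Rotation as R
def cam(n,obs=None):
    c=imaging.camera_info(n); K=np.array(c["intrinsics"])
    if n=="wrist":
        T=np.eye(4); T[:3,:3]=R.from_quat(obs["tcp_rot"]).as_matrix(); T[:3,3]=obs["tcp_pos"]
        W=T@np.array(c["T_tool_cam"])
    else: W=np.linalg.inv(np.array(c["view"]))
    return K,W
def ray(n,u,v,obs=None):
    K,W=cam(n,obs); d=np.linalg.inv(K)@[u,v,1]; d=np.array([d[0],-d[1],-d[2]])
    return W[:3,3],W[:3,:3]@d
def onz(n,u,v,z,obs=None):
    o,d=ray(n,u,v,obs); return o+d*(z-o[2])/d[2]
def proj(n,p,obs=None):
    K,W=cam(n,obs); q=np.linalg.inv(W)@np.r_[p,1]; q=K@[q[0],-q[1],-q[2]]; return q[:2]/q[2]
def tri(l):
    A=0;b=0
    for o,d in l:
        d=d/np.linalg.norm(d);P=np.eye(3)-np.outer(d,d);A=A+P;b=b+P@o
    return np.linalg.solve(A,b)
E
python3 - <<'E'
import cv2
s=cv2.imread('pics/a_scene.png');t=cv2.imread('pics/a_top.png')
z=lambda im,x,y,w,h,k:cv2.resize(im[y:y+h,x:x+w],None,fx=k,fy=k,interpolation=cv2.INTER_CUBIC)
a=[z(s,365,180,60,70,5),z(t,230,155,60,70,5)]
b=[z(s,215,180,75,70,5),z(t,360,145,75,70,5)]
cv2.imwrite('pics/z1.png',cv2.hconcat(a));cv2.imwrite('pics/z2.png',cv2.hconcat(b))
E
```

```text
(no output)
```

View pics/z1.png

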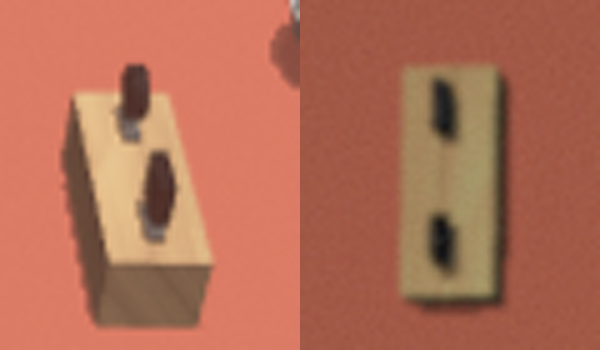

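View pics/z2.png

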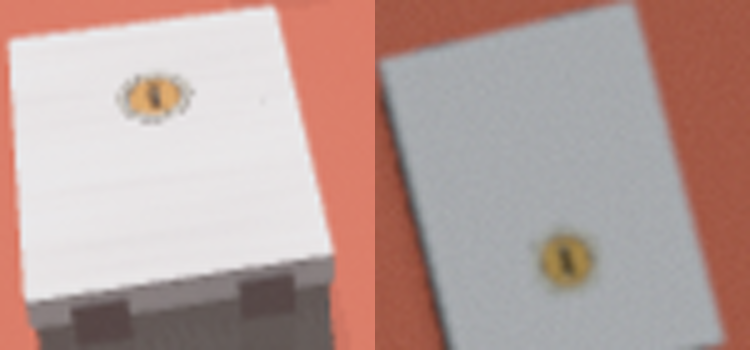

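The near key (towards +x) looks rounded and the far one square, but I want to confirm that from the wrist camera. First I'll measure the block, the keys and the lock.

```bash
python3 - <<'E'
from h import *
t=cv2.imread('pics/a_top.png');s=cv2.imread('pics/a_scene.png')
def blobs(n,im,box,m,zz,lab):
    x,y,w,h=box; mm=np.zeros(im.shape[:2],np.uint8); mm[y:y+h,x:x+w]=m[y:y+h,x:x+w]
    cs,_=cv2.findContours(mm,cv2.RETR_EXTERNAL,cv2.CHAIN_APPROX_NONE)
    for c in cs:
        if len(c)<4: continue
        r=cv2.minAreaRect(c); 
        b=[onz(n,*p,zz) for p in cv2.boxPoints(r)]
        ce=onz(n,*r[0],zz); e=[b[1]-b[0],b[2]-b[1]]
        print(lab,np.round(r[0],1),'->',ce.round(4),[ (round(float(np.hypot(*v[:2])),4),round(float(np.degrees(np.arctan2(v[1],v[0]))),1)) for v in e])
ht=cv2.cvtColor(t,cv2.COLOR_BGR2HSV);hs=cv2.cvtColor(s,cv2.COLOR_BGR2HSV)
blobs('top',t,(230,150,60,80),cv2.inRange(ht,(12,60,60),(35,255,255))|cv2.inRange(ht,(0,0,0),(180,255,60)),.055,'block')
blobs('top',t,(252,165,15,50),cv2.inRange(ht,(0,0,0),(180,255,70)),.083,'keys')
blobs('top',t,(355,140,80,90),cv2.inRange(ht,(0,0,100),(180,60,255))|cv2.inRange(ht,(10,60,60),(35,255,255)),.085,'box')
blobs('top',t,(385,180,30,35),cv2.inRange(ht,(12,90,60),(35,255,255)),.085,'lock')
blobs('scene',s,(232,190,30,20),cv2.inRange(hs,(8,90,60),(35,255,255)),.085,'lockS')
blobs('scene',s,(380,185,30,45),cv2.inRange(hs,(0,0,0),(180,255,90)),.083,'keysS')
E
```

```text
block [260.  191.5] -> [0.5725 0.2615 0.055 ] [(0.0654, -90.9), (0.1538, -179.7)]
keys [258.5 203. ] -> [0.5313 0.2616 0.083 ] [(0.0096, -90.8), (0.0256, -179.6)]
keys [258.5 176.5] -> [0.6166 0.2622 0.083 ] [(0.0096, -90.9), (0.0292, -179.6)]
box [394.5 185.2] -> [ 0.5816 -0.1697  0.085 ] [(0.1714, -75.7), (0.233, -167.3)]
lock [398. 197.] -> [ 0.5439 -0.1797  0.085 ] [(0.0252, -90.8), (0.0255, 178.3)]
lockS [245.5 198.5] -> [ 0.545 -0.179  0.085] [(0.0271, 90.8), (0.0232, 7.0)]
keysS [396.9 217.6] -> [0.6208 0.2646 0.083 ] [(0.0565, 165.4), (0.0132, 80.0)]
keysS [391.5 198.5] -> [0.5364 0.2632 0.083 ] [(0.0094, 90.8), (0.0429, -9.7)]
```

```bash
cat >> h.py <<'E'
def psi(o): 
    m=R.from_quat(o["tcp_rot"]).as_matrix(); return np.degrees(np.arctan2(m[1,0],m[0,0]))
def delta(x,y,z,p):
    o=env.get_obs(); m=R.from_quat(o["tcp_rot"]).as_matrix()
    d=m.T@(np.array([x,y,z])-o["tcp_pos"])/.025
    print("t",round(o["t"],2),"tcp",np.round(o["tcp_pos"],4),"psi",round(psi(o),2),"q6",round(o["qpos"][5],3),"F",np.round(o["contact_force"],1),"w",round(o["gripper_width"],3))
    print("units",d.round(3),"yaw",round((psi(o)-p)/5,3))
E
python3 -c "
from h import *
delta(.555,.262,.213,0)"
python3 -m handwheel '[{"jaw":1,"x":24.4,"y":-24.7,"z":0,"yaw":5.2},{"jaw":1,"x":24.4,"y":-24.7,"z":0,"yaw":5.2},{"jaw":1,"x":24.4,"y":-24.7,"z":0,"yaw":5.2},{"jaw":1,"x":24.4,"y":-24.7,"z":0,"yaw":5.2},{"jaw":1,"x":24.4,"y":-24.7,"z":0,"yaw":5.2}]'
python3 -c "
from h import *
delta(.555,.262,.213,0)"
```

```text
t 0.15 tcp [ 0.2733 -0.5618  0.2135] psi 25.94 q6 -0.095 F [ 0.4 -0.4  0.1] w 0.998
units [ 24.547 -24.702   0.042] yaw 5.188
t: 0.65
tcp_pos: [0.3532, -0.3251, 0.2138]
tcp_rot: [1.0, -0.001, 0.0, -0.0]
contact_force: [0.2, 0.1, 0.9]
gripper_width: 1.005
t 0.65 tcp [ 0.3532 -0.3251  0.2138] psi -0.13 q6 0.705 F [0.2 0.1 0.9] w 1.005
units [  8.019 -23.5     0.037] yaw -0.025
```

```bash

python3 -m handwheel '[{"jaw":1,"x":6.4,"y":-5.8,"z":0,"yaw":0},{"jaw":1,"x":6.4,"y":-5.8,"z":0,"yaw":0},{"jaw":1,"x":6.4,"y":-5.8,"z":0,"yaw":0},{"jaw":1,"x":6.4,"y":-5.8,"z":0,"yaw":0},{"jaw":1,"x":6.4,"y":-5.8,"z":0,"yaw":0}]'
python3 - <<'E'
from h import *
import pickle
o=env.get_obs(); im=imaging.grab_frame('wrist'); pickle.dump((o,im),open('w1.pkl','wb'))
cv2.imwrite('pics/w1.png',im[:,:,::-1]); delta(.555,.262,.213,0); print(proj('wrist',[.5445,-.1795,.085],o))
E
```

```text
t: 1.15
tcp_pos: [0.5159, -0.179, 0.2138]
tcp_rot: [1.0, 0.001, 0.0, -0.0]
contact_force: [0.4, -0.5, -0.2]
gripper_width: 0.999
t 1.2 tcp [ 0.5161 -0.179   0.2137] psi 0.13 q6 1.125 F [0.5 1.6 0.3] w 1.005
units [  1.594 -17.635   0.04 ] yaw 0.025
[321.38346573 166.69985577]
```

View pics/w1.png

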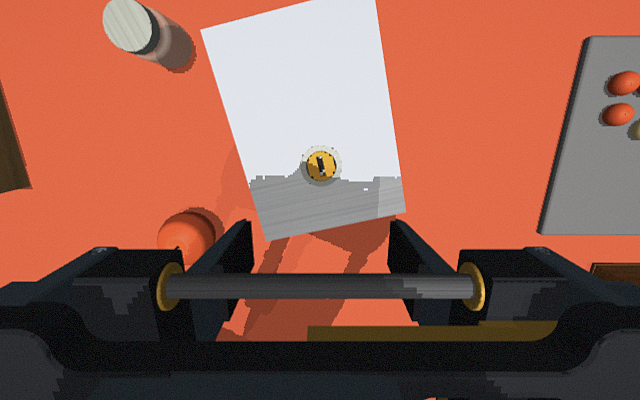

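The wrist view shows the brass lock at about (321,165) and the lid corners, so I can measure the lock here too. I'll work out the lock's pose and the box yaw, then carry on to the block.

```bash
python3 - <<'E'
from h import *
import pickle
o,im=pickle.load(open('w1.pkl','rb')); b=im[:,:,::-1].copy(); h=cv2.cvtColor(b,cv2.COLOR_BGR2HSV)
m=np.zeros(b.shape[:2],np.uint8); m[140:190,295:350]=cv2.inRange(h,(15,120,80),(35,255,255))[140:190,295:350]
cs,_=cv2.findContours(m,0,1); c=max(cs,key=cv2.contourArea)
hull=cv2.convexHull(c); P=np.array([onz('wrist',*p[0],.085,o)[:2] for p in hull],np.float32)
print('lock hull circ',cv2.minEnclosingCircle(P), cv2.fitEllipse(P), onz('wrist',*cv2.fitEllipse(hull)[0],.085,o))
# dark slot
v=h[...,2]; d=np.zeros_like(m); d[150:180,308:335]=((v<70)*255).astype(np.uint8)[150:180,308:335]
ys,xs=np.nonzero(d); Q=np.array([onz('wrist',x,y,.085,o)[:2] for x,y in zip(xs,ys)])
print('slot',len(Q),Q.mean(0)); print(np.degrees(np.linalg.eigh(np.cov(Q.T))[1][:,1][::-1].dot([0,0])) , np.degrees(np.arctan2(*np.linalg.eigh(np.cov(Q.T))[1][::-1,1])))
# lid edges (left/right), lines
for name,x0,x1,rows in (('L',195,275,range(50,170,4)),('Rr',370,410,range(20,150,4))):
    sat=h[...,1].astype(int); pts=[]
    for y in rows:
        g=np.abs(np.diff(sat[y,x0:x1])); k=g.argmax(); pts.append(onz('wrist',x0+k+1,y,.085,o)[:2])
    l=cv2.fitLine(np.float32(pts),cv2.DIST_HUBER,0,.01,.01).ravel(); print(name,l,np.degrees(np.arctan2(l[1],l[0])))
cv2.imwrite('pics/w1z.png',cv2.resize(b[135:195,290:355],None,fx=9,fy=9,interpolation=0))
E
```

```text
lock hull circ ((0.5454309582710266, -0.17859283089637756), 0.016384076327085495) ((0.5453373193740845, -0.17844274640083313), (0.031340524554252625, 0.03192770108580589), 92.17716217041016) [ 0.54558157 -0.17844229  0.085     ]
slot 71 [ 0.54636156 -0.17837265]
0.0 159.43973453177003
L [ 0.97408956  0.2261625   0.59095865 -0.08300883] 13.071245
Rr [ 0.974304    0.22523695  0.6268081  -0.24584503] 13.016811
```

View pics/w1z.png

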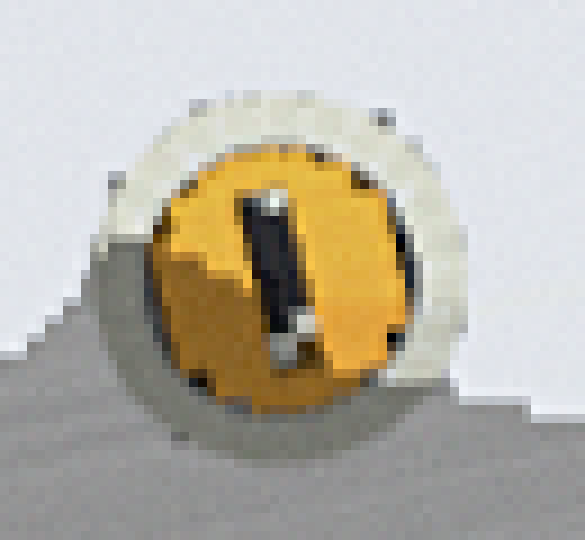

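```bash

python3 -m handwheel '[{"jaw":1,"x":1.6,"y":-17.6,"z":0,"yaw":0},{"jaw":1,"x":1.6,"y":-17.6,"z":0,"yaw":0},{"jaw":1,"x":1.6,"y":-17.6,"z":0,"yaw":0},{"jaw":1,"x":1.6,"y":-17.6,"z":0,"yaw":0},{"jaw":1,"x":1.6,"y":-17.6,"z":0,"yaw":0}]'
python3 -m handwheel '[{"jaw":1,"x":0.8,"y":-8.0,"z":0,"yaw":0},{"jaw":1,"x":0.8,"y":-8.0,"z":0,"yaw":0},{"jaw":1,"x":0.8,"y":-8.0,"z":0,"yaw":0},{"jaw":1,"x":0.8,"y":-8.0,"z":0,"yaw":0},{"jaw":1,"x":0.8,"y":-8.0,"z":0,"yaw":0}]'
python3 - <<'E'
from h import *
import pickle
o=env.get_obs(); im=imaging.grab_frame('wrist'); pickle.dump((o,im),open('w2.pkl','wb'))
cv2.imwrite('pics/w2.png',im[:,:,::-1]); delta(.555,.262,.213,0)
E
```

```text
t: 1.7
tcp_pos: [0.5356, 0.0679, 0.2139]
tcp_rot: [1.0, -0.001, -0.0, 0.0]
contact_force: [1.4, -0.5, -0.4]
gripper_width: 0.996
t: 2.2
tcp_pos: [0.5563, 0.2711, 0.2135]
tcp_rot: [1.0, 0.001, 0.0, -0.001]
contact_force: [0.8, -0.4, -0.2]
gripper_width: 1.003
t 2.25 tcp [0.5561 0.2686 0.2134] psi 0.11 q6 1.922 F [ 0.4 -0.9 -0.4] w 0.998
units [-0.043  0.264  0.016] yaw 0.023
```

View pics/w2.png

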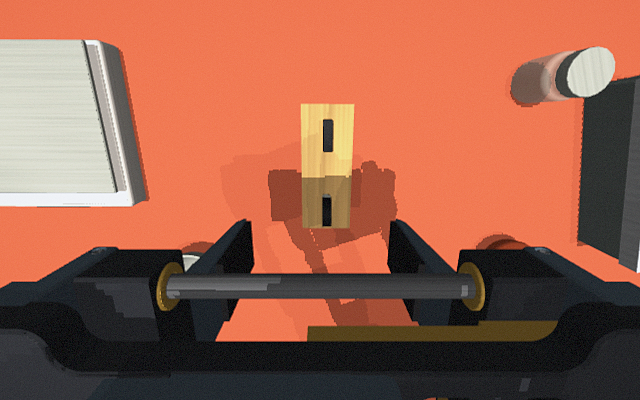

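```bash
python3 - <<'E'
import cv2
b=cv2.imread('pics/w2.png'); cv2.imwrite('pics/w2z.png',cv2.resize(b[95:235,290:365],None,fx=4.2,fy=4.2,interpolation=2))
E
python3 -m handwheel '[{"jaw":1,"y":8},{"jaw":1,"y":8},{"jaw":1,"y":8},{"jaw":1,"y":8},{"jaw":1,"y":8}]'
python3 - <<'E'
from h import *
import pickle
o=env.get_obs(); im=imaging.grab_frame('wrist'); pickle.dump((o,im),open('w3.pkl','wb'))
cv2.imwrite('pics/w3.png',im[:,:,::-1]); delta(.555,.262,.213,0)
u,v=proj('wrist',[.574,.262,.07],o).astype(int); print(u,v)
x=max(u-60,0);cv2.imwrite('pics/w3z.png',cv2.resize(im[max(v-70,0):v+80,x:x+130,::-1],None,fx=4,fy=4,interpolation=2))
E
```

```text
t 2.3 tcp [0.5561 0.2669 0.2135] psi 0.03 q6 1.921 F [-0.7 -1.   0.5] w 0.998
units [-0.043  0.195  0.019] yaw 0.006
326 173$[0]: bad value
```

View pics/w2z.png

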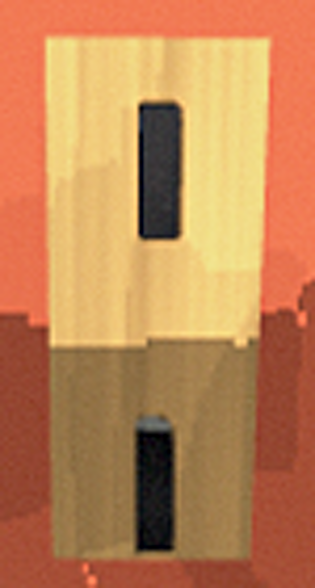

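View pics/w3z.png

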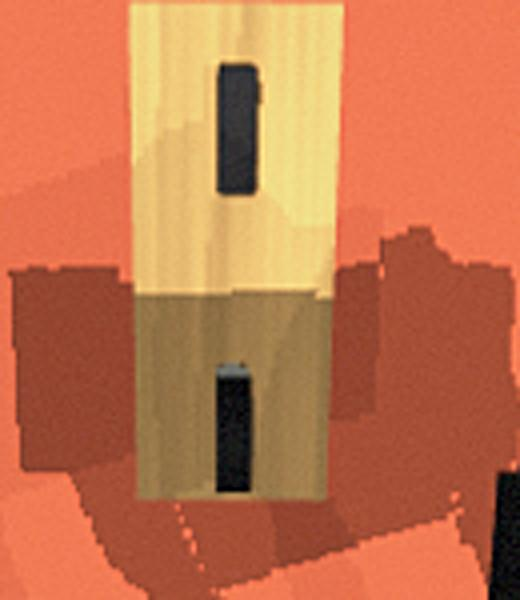

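```bash

python3 -m handwheel '[{"jaw":1,"x":0,"y":8,"z":0,"yaw":0},{"jaw":1,"x":0,"y":8,"z":0,"yaw":0},{"jaw":1,"x":0,"y":8,"z":0,"yaw":0},{"jaw":1,"x":0,"y":8,"z":0,"yaw":0},{"jaw":1,"x":0,"y":8,"z":0,"yaw":0}]'
python3 - <<'E'
from h import *
import pickle
o=env.get_obs(); im=imaging.grab_frame('wrist'); pickle.dump((o,im),open('w3.pkl','wb'))
cv2.imwrite('pics/w3.png',im[:,:,::-1]); delta(.555,.262,.213,0)
u,v=proj('wrist',[.574,.262,.07],o).astype(int); print(u,v)
x=max(u-60,0);cv2.imwrite('pics/w3z.png',cv2.resize(im[max(v-70,0):v+80,x:x+130,::-1],None,fx=4,fy=4,interpolation=2))
E
```

```text
t: 2.8
tcp_pos: [0.5554, 0.0597, 0.214]
tcp_rot: [1.0, -0.004, -0.0, 0.001]
contact_force: [1.0, 0.4, -0.2]
gripper_width: 0.999
t 2.85 tcp [0.5555 0.0623 0.2141] psi -0.4 q6 1.583 F [0.4 0.3 0.1] w 1.001
units [-0.077 -7.989  0.039] yaw -0.081
144 174
```

View pics/w3z.png

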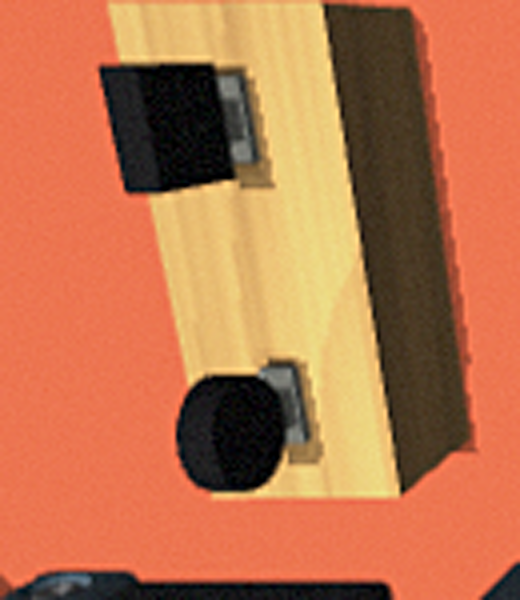

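The oblique view shows the round bow is the lower one in the picture (smaller x, about 0.53), and the square bow is at larger x. Next I'll refine its pose using the overhead view w2.

```bash
python3 - <<'E'
from h import *
import pickle
o,im=pickle.load(open('w2.pkl','rb')); b=im[:,:,::-1].copy(); h=cv2.cvtColor(b,cv2.COLOR_BGR2HSV)
def sub(m,x0,x1,y0,y1):
    z=np.zeros_like(m); z[y0:y1,x0:x1]=m[y0:y1,x0:x1]; return z
m=sub(cv2.inRange(h,(14,60,50),(35,255,255)),285,370,95,240)
c=cv2.convexHull(np.vstack(cv2.findContours(m,0,1)[0]))
P=np.float32([onz('wrist',*p[0],.055,o)[:2] for p in c]); print('block',cv2.minAreaRect(P))
dk=cv2.inRange(h,(0,0,0),(180,255,60))
for n,(y0,y1) in {'far':(110,160),'near':(190,232)}.items():
    d=sub(dk,315,345,y0,y1); c=max(cv2.findContours(d,0,1)[0],key=cv2.contourArea); r=cv2.boundingRect(c); print(n,r)
    cx=r[0]+(r[2]-1)/2; cy=r[1]+(r[3]-1)/2
    print(onz('wrist',cx,cy,.095,o), onz('wrist',cx,cy,.1,o))
o,im=pickle.load(open('w3.pkl','rb')); b=im[:,:,::-1].copy(); h=cv2.cvtColor(b,cv2.COLOR_BGR2HSV)
m=sub(cv2.inRange(h,(14,60,50),(35,255,255)),90,195,90,240)
c=cv2.convexHull(np.vstack(cv2.findContours(m,0,1)[0]))
P=np.float32([onz('wrist',*p[0],.055,o)[:2] for p in c]); print('block w3',cv2.minAreaRect(P))
# disc faces: whole silhouette
d=sub(cv2.inRange(h,(0,0,0),(180,255,45)),120,160,190,229); c=max(cv2.findContours(d,0,1)[0],key=cv2.contourArea)
print(cv2.boundingRect(c), onz('wrist',*cv2.fitEllipse(c)[0],.083,o))
print([proj('wrist',[x,.262,.083],o).round(1) for x in (.5725-.043,.5725+.043)])
E
```

```text
block ((0.5760318636894226, 0.2647358775138855), (0.059997063130140305, 0.14889979362487793), 89.86115264892578)
far (323, 120, 10, 32)
[0.6186603 0.2646801 0.095    ] [0.6190143  0.26480255 0.1       ]
near (323, 197, 8, 29)
[0.53743363 0.26491221 0.095     ] [0.53919153 0.26503064 0.1       ]
block w3 ((0.5756864547729492, 0.25251078605651855), (0.08420626074075699, 0.15029320120811462), 89.87911224365234)
(128, 198, 28, 29) [0.5327231  0.26547217 0.083     ]
[array([145. , 214.3]), array([129.5, 138.1])]
```

```bash

python3 -c "
from h import *
delta(.532,.2640,.18,0)"
```

```text
t 2.85 tcp [0.5555 0.0623 0.2141] psi -0.4 q6 1.583 F [0.4 0.3 0.1] w 1.001
units [-0.997 -8.063  1.359] yaw -0.081
```

```bash

python3 -m handwheel '[{"jaw":1,"x":-0.6,"y":-8.0,"z":0.6,"yaw":0},{"jaw":1,"x":-0.6,"y":-8.0,"z":0.6,"yaw":0},{"jaw":1,"x":-0.6,"y":-8.0,"z":0.6,"yaw":0},{"jaw":1,"x":-0.6,"y":-8.0,"z":0.6,"yaw":0},{"jaw":1,"x":-0.6,"y":-8.0,"z":0.6,"yaw":0}]'
python3 -m handwheel '[{"jaw":1,"x":0,"y":0,"z":0,"yaw":0},{"jaw":1,"x":0,"y":0,"z":0,"yaw":0},{"jaw":1,"x":0,"y":0,"z":0,"yaw":0}]'
python3 - <<'E'
from h import *
import pickle
o=env.get_obs(); im=imaging.grab_frame('wrist'); pickle.dump((o,im),open('w4.pkl','wb'))
cv2.imwrite('pics/w4.png',im[:,:,::-1]); delta(.532,.264,.16,0)
b=im[:,:,::-1].copy(); h=cv2.cvtColor(b,cv2.COLOR_BGR2HSV)
def sub(m,x0,x1,y0,y1):
    z=np.zeros_like(m); z[y0:y1,x0:x1]=m[y0:y1,x0:x1]; return z
m=sub(cv2.inRange(h,(14,60,50),(35,255,255)),260,400,0,240)
c=cv2.convexHull(np.vstack(cv2.findContours(m,0,1)[0])); print(cv2.boundingRect(c))
P=np.float32([onz('wrist',*p[0],.055,o)[:2] for p in c]); print('block',cv2.minAreaRect(P))
dk=sub(cv2.inRange(h,(0,0,0),(180,255,60)),310,340,20,240)
for c in cv2.findContours(dk,0,1)[0]:
    if cv2.contourArea(c)<60: continue
    r=cv2.boundingRect(c); cx=r[0]+(r[2]-1)/2; cy=r[1]+(r[3]-1)/2
    print(r,onz('wrist',cx,cy,.083,o), onz('wrist',cx,cy,.1,o))
E
```

```text
t: 3.35
tcp_pos: [0.5398, 0.2716, 0.1984]
tcp_rot: [1.0, 0.002, -0.0, -0.001]
contact_force: [-0.4, -1.0, -0.8]
gripper_width: 1.003
t: 3.65
tcp_pos: [0.5415, 0.2655, 0.1991]
tcp_rot: [1.0, -0.001, 0.0, 0.0]
contact_force: [-0.3, 0.0, 0.2]
gripper_width: 1.001
t 3.7 tcp [0.5416 0.2656 0.1991] psi -0.15 q6 1.931 F [ 0.8 -1.1 -0.6] w 1.001
units [-0.385  0.064  1.565] yaw -0.031
(294, 88, 56, 133)
block ((0.5765644311904907, 0.2647707760334015), (0.06002887710928917, 0.14889663457870483), 89.87574768066406)
(317, 188, 9, 31) [0.53266942 0.26529766 0.083     ] [0.53810872 0.26533644 0.1       ]
(317, 104, 10, 34) [0.61858895 0.26468741 0.083     ] [0.6189357  0.26476237 0.1       ]
```

View pics/w4.png

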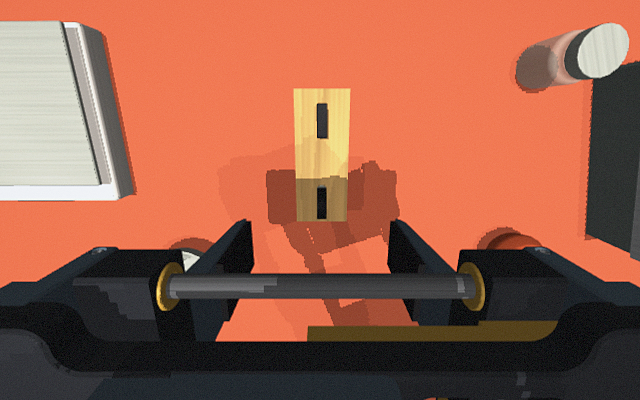

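```bash

python3 -m handwheel '[{"jaw":1,"x":-0.32,"y":0.04,"z":1.5,"yaw":0},{"jaw":1,"x":-0.32,"y":0.04,"z":3,"yaw":0},{"jaw":1,"x":-0.32,"y":0.04,"z":4.4,"yaw":0},{"jaw":1,"x":-0.32,"y":0.04,"z":5.2,"yaw":0},{"jaw":1,"x":-0.32,"y":0.04,"z":5.4,"yaw":0}]'
python3 -m handwheel '[{"jaw":0.5,"x":0,"y":0,"z":0,"yaw":0},{"jaw":0.25,"x":0,"y":0,"z":0,"yaw":0},{"jaw":0.25,"x":0,"y":0,"z":0,"yaw":0},{"jaw":0.25,"x":0,"y":0,"z":0,"yaw":0}]'
python3 - <<'E'
from h import *
delta(.5335,.2645,.0642,0)
im=imaging.grab_frame('scene'); cv2.imwrite('pics/s5.png',cv2.resize(im[150:260,330:470,::-1],None,fx=5,fy=5))
E
```

```text
t: 4.2
tcp_pos: [0.5323, 0.2645, 0.0619]
tcp_rot: [1.0, -0.001, -0.002, 0.001]
contact_force: [-0.3, 0.0, 0.7]
gripper_width: 0.998
t: 4.6
tcp_pos: [0.5339, 0.266, 0.065]
tcp_rot: [1.0, -0.001, 0.001, -0.0]
contact_force: [0.7, 0.4, 0.1]
gripper_width: 0.678
t 4.6 tcp [0.5339 0.266  0.065 ] psi -0.06 q6 1.934 F [0.7 0.4 0.1] w 0.678
units [-0.015  0.061  0.03 ] yaw -0.012
```

View pics/s5.png

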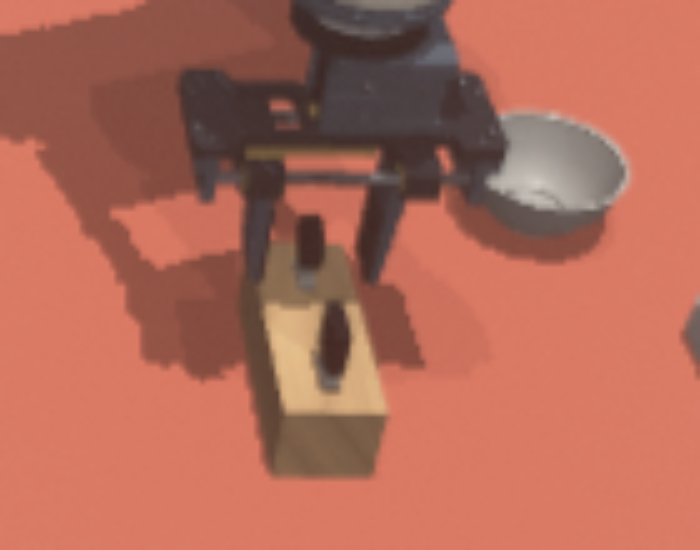

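```bash

python3 -m handwheel '[{"jaw":0.25,"x":0,"y":0.1,"z":0,"yaw":0},{"jaw":0.25,"x":0,"y":0.1,"z":0,"yaw":0},{"jaw":0.25,"x":0,"y":0.1,"z":0,"yaw":0},{"jaw":0.25,"x":0,"y":0.1,"z":0,"yaw":0},{"jaw":0.25,"x":0,"y":0.1,"z":0,"yaw":0}]'
python3 - <<'E'
from h import *
delta(.5335,.263,.0642,0)
im=imaging.grab_frame('wrist'); cv2.imwrite('pics/w6.png',im[:,:,::-1])
im=imaging.grab_frame('scene'); cv2.imwrite('pics/s6.png',cv2.resize(im[180:240,370:430,::-1],None,fx=9,fy=9))
E
```

```text
t: 5.15
tcp_pos: [0.5333, 0.2634, 0.0639]
tcp_rot: [1.0, -0.0, -0.0, 0.0]
contact_force: [0.4, -0.4, 0.3]
gripper_width: 0.253
t 5.15 tcp [0.5333 0.2634 0.0639] psi -0.05 q6 1.93 F [ 0.4 -0.4  0.3] w 0.253
units [ 0.008  0.015 -0.012] yaw -0.011
```

View pics/s6.png

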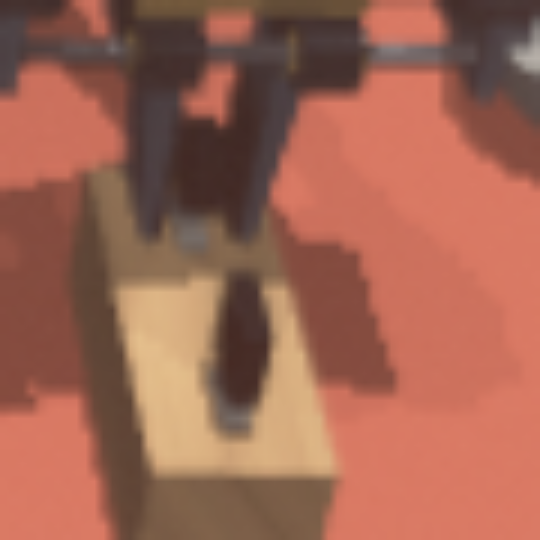

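View pics/w6.png

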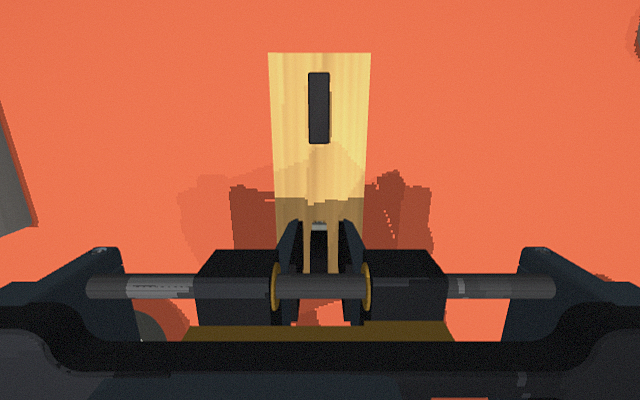

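The bow sits between the pads in the wrist view (about column 320), so I'll close.

```bash

python3 -m handwheel '[{"jaw":0.15,"x":0,"y":0,"z":0,"yaw":0},{"jaw":0,"x":0,"y":0,"z":0,"yaw":0},{"jaw":0,"x":0,"y":0,"z":0,"yaw":0},{"jaw":0,"x":0,"y":0,"z":0,"yaw":0},{"jaw":0,"x":0,"y":0,"z":0,"yaw":0}]'
python3 - <<'E'
from h import *
delta(.5335,.263,.0642,0)
E
```

```text
t: 5.75
tcp_pos: [0.5333, 0.2635, 0.0639]
tcp_rot: [1.0, -0.0, 0.0, -0.0]
contact_force: [-0.1, 1.9, -1.4]
gripper_width: 0.111
t 5.75 tcp [0.5333 0.2635 0.0639] psi -0.06 q6 1.93 F [-0.1  1.9 -1.4] w 0.111
units [ 0.006  0.021 -0.01 ] yaw -0.011
```

```bash

python3 -m handwheel '[{"jaw":0,"x":0,"y":0,"z":-0.3,"yaw":0},{"jaw":0,"x":0,"y":0,"z":-1.0,"yaw":0},{"jaw":0,"x":0,"y":0,"z":-2,"yaw":0},{"jaw":0,"x":0,"y":0,"z":-3.2,"yaw":0},{"jaw":0,"x":0,"y":0,"z":-4.4,"yaw":0}]'
python3 - <<'E'
from h import *
delta(.5455,-.179,.169,13.04)
im=imaging.grab_frame('scene'); cv2.imwrite('pics/s7.png',cv2.resize(im[140:240,340:440,::-1],None,fx=5.5,fy=5.5))
E
```

```text
t: 6.25
tcp_pos: [0.5331, 0.263, 0.1754]
tcp_rot: [1.0, -0.0, -0.0, 0.0]
contact_force: [0.6, 0.4, -1.5]
gripper_width: 0.109
t 6.25 tcp [0.5331 0.263  0.1754] psi -0.06 q6 1.93 F [ 0.6  0.4 -1.5] w 0.109
units [ 0.515 17.679  0.265] yaw -2.619
```

View pics/s7.png

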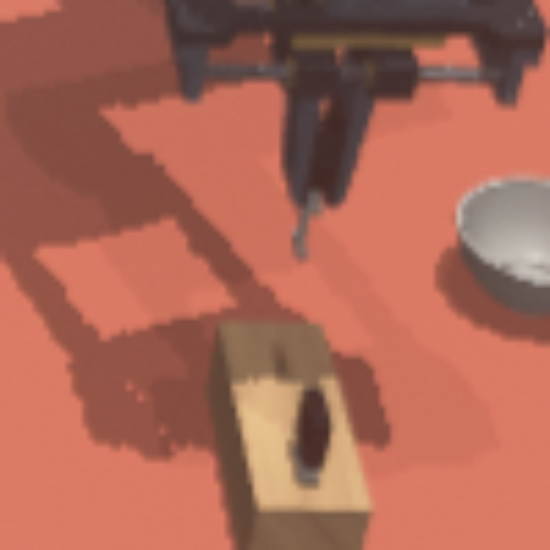

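```bash

python3 - <<'E'
from h import *
o=env.get_obs()
for dz in (0,.028,.034,.0555,.062): 
    p=o['tcp_pos']+np.array([0,0,env.pinch_z-dz]); print(dz,((proj('scene',p)-[340,140])*5.5).round(0), proj('top',p).round(1))
E
python3 -m handwheel '[{"jaw":0,"x":0.5,"y":17.6,"z":0,"yaw":-2.6},{"jaw":0,"x":0.5,"y":17.6,"z":0,"yaw":-2.6},{"jaw":0,"x":0.5,"y":17.6,"z":0,"yaw":-2.6},{"jaw":0,"x":0.5,"y":17.6,"z":0,"yaw":-2.6},{"jaw":0,"x":0.5,"y":17.6,"z":0,"yaw":-2.6}]'
python3 -c "
from h import *
delta(.5455,-.179,.172,13.04)"
```

```text
0 [318. 150.] [251.5 196.6]
0.028 [309. 193.] [253.1 197.9]
0.034 [308. 202.] [253.4 198.2]
0.0555 [301. 234.] [254.6 199.1]
0.062 [299. 244.] [255.  199.4]
t: 6.8
tcp_pos: [0.5398, 0.016, 0.1744]
tcp_rot: [0.994, 0.113, 0.0, 0.0]
contact_force: [1.2, -1.3, 0.5]
gripper_width: 0.109
t 6.8 tcp [0.5398 0.016  0.1744] psi 12.96 q6 1.264 F [ 1.2 -1.3  0.5] w 0.109
units [-1.528  7.651  0.097] yaw -0.016
```

```bash

python3 -m handwheel '[{"jaw":0,"x":-1.5,"y":7.65,"z":0,"yaw":0},{"jaw":0,"x":-1.5,"y":7.65,"z":0,"yaw":0},{"jaw":0,"x":-1.5,"y":7.65,"z":0,"yaw":0},{"jaw":0,"x":-1.5,"y":7.65,"z":0,"yaw":0},{"jaw":0,"x":-1.5,"y":7.65,"z":0,"yaw":0}]'
python3 -m handwheel '[{"jaw":0,"x":0,"y":0,"z":0.4,"yaw":0},{"jaw":0,"x":0,"y":0,"z":0.4,"yaw":0},{"jaw":0,"x":0,"y":0,"z":0.4,"yaw":0},{"jaw":0,"x":0,"y":0,"z":0.4,"yaw":0}]'
python3 - <<'E'
from h import *
import pickle
delta(.545,-.179,.16,13.04)
o=env.get_obs();im=imaging.grab_frame('wrist'); pickle.dump((o,im),open('w8.pkl','wb')); cv2.imwrite('pics/w8.png',im[:,:,::-1])
print('exp tip',proj('wrist',o['tcp_pos']+[0,0,env.pinch_z-.062],o),'lock',proj('wrist',[.545,-.179,.085],o))
s=imaging.grab_frame('scene');t=imaging.grab_frame('top');o2=env.get_obs();pickle.dump((o2,s,t),open('s8.pkl','wb'))
a=cv2.resize(s[150:230,205:285,::-1],None,fx=5,fy=5);b=cv2.resize(t[160:240,360:440,::-1],None,fx=5,fy=5)
cv2.imwrite('pics/s8.png',cv2.hconcat([a,b]))
print('scene tip',((proj('scene',o2['tcp_pos']+[0,0,env.pinch_z-.062])-[205,150])*5).round(0),'lock',((proj('scene',[.545,-.179,.085])-[205,150])*5).round(0))
E
```

```text
t: 7.3
tcp_pos: [0.5465, -0.1821, 0.1742]
tcp_rot: [0.994, 0.111, 0.0, 0.001]
contact_force: [0.2, 0.5, 0.1]
gripper_width: 0.106
t: 7.7
tcp_pos: [0.5465, -0.1757, 0.164]
tcp_rot: [0.994, 0.113, -0.0, -0.0]
contact_force: [-0.1, -0.1, -0.6]
gripper_width: 0.111
t 7.7 tcp [ 0.5465 -0.1757  0.164 ] psi 13.03 q6 0.928 F [-0.1 -0.1 -0.6] w 0.111
units [-0.088  0.114  0.16 ] yaw -0.003
exp tip [320.88385921 219.88191356] lock [323.79094061 208.3404993 ]
scene tip [201. 198.] lock [202. 242.]
```

View pics/w8.png

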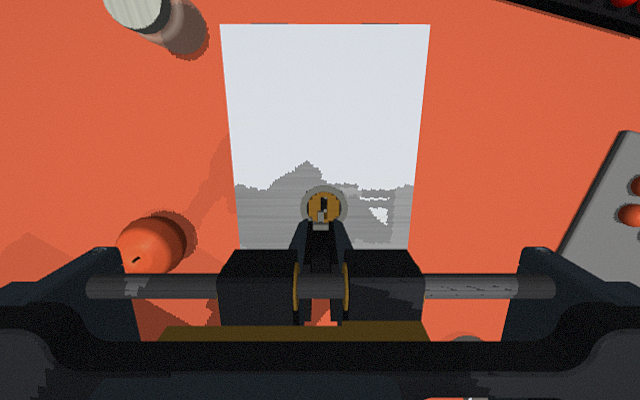

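View pics/s8.png

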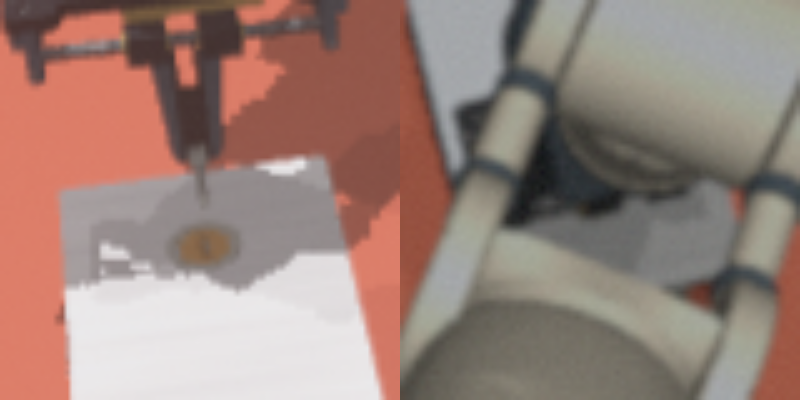

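```bash

python3 - <<'E'
from h import *
im=cv2.imread('pics/w8.png'); cv2.imwrite('pics/w8z.png',cv2.resize(im[180:240,290:355],None,fx=9,fy=9,interpolation=0))
E
```

```text
(no output)
```

View pics/w8z.png

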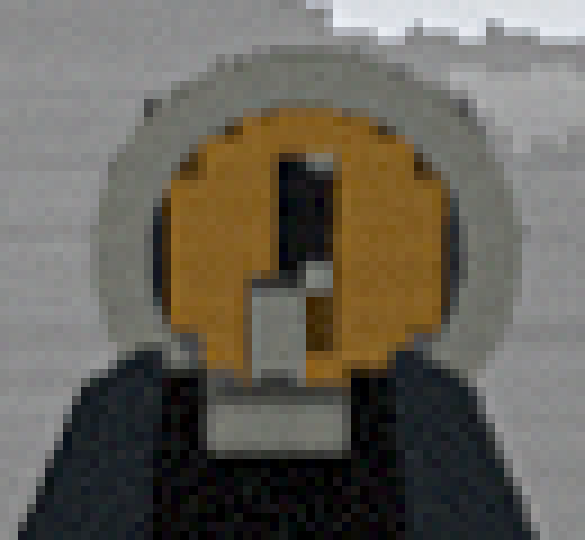

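```bash

python3 - <<'E'
from h import *
import pickle
o,im=pickle.load(open('w8.pkl','rb'))
m=R.from_quat(o['tcp_rot']).as_matrix()
P=lambda x,y,z: o['tcp_pos']+m@np.array([x,y,z])
pz=-env.pinch_z
for n,q in dict(bitlow=(.01,0,pz+.0595),bittop=(.01,0,pz+.055),sh_low=(.012,0,pz+.028),sh_top=(.012,0,pz+.018)).items(): 
    u=proj('wrist',P(*q),o); print(n,((u-[290,180])*9).round(0),u.round(1))
# ring ellipse: rows 45.. cols 90-520 in zoom; plug top edge, slot far end
b=im[:,:,::-1]; h=cv2.cvtColor(b.copy(),cv2.COLOR_BGR2HSV)
mk=cv2.inRange(h,(12,120,60),(35,255,255)); z=np.zeros_like(mk); z[185:225,300:348]=mk[185:225,300:348]
c=max(cv2.findContours(z,0,1)[0],key=cv2.contourArea); hull=cv2.convexHull(c)
W=np.array([onz('wrist',*p[0],.085,o)[:2] for p in hull if p[0][1]<221])
from scipy.optimize import least_squares
f=least_squares(lambda p:np.hypot(*(W-p[:2]).T)-p[2],[.545,-.179,.015],loss='soft_l1',f_scale=.0005); print('plug',f.x, np.abs(f.fun).max())
# slot far end at zoom (305,157) ; far end = lock + 11.2mm along x
e=onz('wrist',290+306/9-.5,180+155/9-.5,.085,o); d=np.array([np.cos(np.radians(13.04)),np.sin(np.radians(13.04))]); print('from slot end',e[:2]-d*.0112)
E
```

```text
bitlow [278. 264.] [320.9 209.4]
bittop [278. 281.] [320.9 211.2]
sh_low [279. 374.] [321.  221.5]
sh_top [279. 424.] [321.1 227.1]
plug [ 0.54557337 -0.17851497  0.01571303] 0.0010961414759782483
from slot end [ 0.54519899 -0.17862792]
```

```bash

python3 -c "
from h import *
delta(.5464,-.1784,.135,13.04)"
```

```text
t 7.85 tcp [ 0.5466 -0.1762  0.1641] psi 12.99 q6 0.928 F [ 0.5  0.3 -0.7] w 0.105
units [-0.027  0.082  1.165] yaw -0.01
```

```bash

python3 -m handwheel '[{"jaw":0,"x":-0.02,"y":0.09,"z":0.4,"yaw":0},{"jaw":0,"x":-0.02,"y":0.09,"z":0.8,"yaw":0},{"jaw":0,"x":-0.02,"y":0.09,"z":1.15,"yaw":0},{"jaw":0,"x":-0.02,"y":0.09,"z":1.15,"yaw":0},{"jaw":0,"x":-0.02,"y":0.09,"z":1.15,"yaw":0}]'
python3 - <<'E'
from h import *
import pickle
delta(.5464,-.1784,.1284,13.04)
o=env.get_obs();im=imaging.grab_frame('wrist'); pickle.dump((o,im),open('w9.pkl','wb'))
cv2.imwrite('pics/w9z.png',cv2.resize(im[170:240,285:360,::-1],None,fx=8,fy=8,interpolation=0))
E
```

```text
t: 8.35
tcp_pos: [0.5463, -0.179, 0.1348]
tcp_rot: [0.994, 0.113, -0.0, -0.0]
contact_force: [0.0, -0.7, -0.5]
gripper_width: 0.109
t 8.35 tcp [ 0.5463 -0.179   0.1348] psi 12.94 q6 0.924 F [ 0.  -0.7 -0.5] w 0.109
units [ 0.01  -0.023  0.255] yaw -0.021
```

View pics/w9z.png

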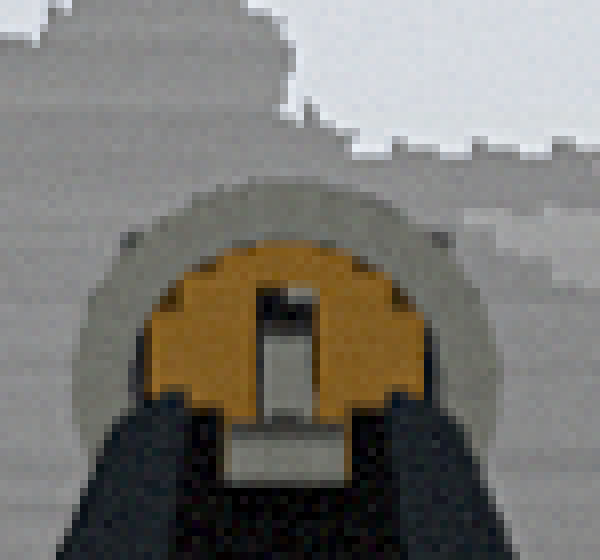

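```bash

python3 - <<'E'
from h import *
import pickle
o,im=pickle.load(open('w9.pkl','rb'))
m=R.from_quat(o['tcp_rot']).as_matrix()
T=lambda u,v,z:(m.T@(onz('wrist',285+u/8-.5,170+v/8-.5,z,o)-o['tcp_pos']))[:2]*1000
print('bit front tool mm (should be 10+off)',T(288,334,.0941),'sh front low (12+off)',T(288,426,.1256),'slot end (11.2+..)',T(289,286,.085),'plug far(15)',T(286,240,.085),'ring far')
E
```

```text
bit front tool mm (should be 10+off) [ 8.41521008 -0.31942122] sh front low (12+off) [11.08442889 -0.35447973] slot end (11.2+..) [10.50336194 -0.2072177 ] plug far(15) [15.51778478 -0.52230641] ring far
```

```bash

python3 -m handwheel '[{"jaw":0,"x":0.04,"y":0,"z":0.15,"yaw":0},{"jaw":0,"x":0.04,"y":0,"z":0.3,"yaw":0},{"jaw":0,"x":0.04,"y":0,"z":0.38,"yaw":0},{"jaw":0,"x":0.04,"y":0,"z":0.46,"yaw":0},{"jaw":0,"x":0.04,"y":0,"z":0.46,"yaw":0}]'
python3 -c "
from h import *
delta(.5464,-.1784,.1222,13.04)"
```

```text
t: 8.9
tcp_pos: [0.5471, -0.1787, 0.1234]
tcp_rot: [0.994, 0.113, -0.0, -0.0]
contact_force: [-1.3, -1.3, -0.9]
gripper_width: 0.108
t 8.9 tcp [ 0.5471 -0.1787  0.1234] psi 12.94 q6 0.925 F [-1.3 -1.3 -0.9] w 0.108
units [-0.026 -0.02   0.046] yaw -0.019
```

The key is in the keyway at about 4.8 mm with no force. I'll go slightly deeper and then twist it counter-clockwise.

```bash

python3 -m handwheel '[{"jaw":0,"x":0,"y":0,"z":0.06,"yaw":0},{"jaw":0,"x":0,"y":0,"z":0.06,"yaw":-1.3},{"jaw":0,"x":0,"y":0,"z":0.06,"yaw":-2.6},{"jaw":0,"x":0,"y":0,"z":0.06,"yaw":-3.9},{"jaw":0,"x":0,"y":0,"z":0.06,"yaw":-5.0}]'
python3 -m handwheel '[{"jaw":0,"x":0,"y":0,"z":0.04,"yaw":0},{"jaw":0,"x":0,"y":0,"z":0.08,"yaw":0}]'
python3 -c "
from h import *
delta(.5464,-.1784,.1222,13.04)
print(env.get_obs()['ft_torque'])"
```

```text
t: 9.4
tcp_pos: [0.547, -0.1785, 0.122]
tcp_rot: [0.945, 0.327, -0.0, -0.0]
contact_force: [-2.5, 1.8, 0.2]
gripper_width: 0.11
t: 9.6
tcp_pos: [0.5471, -0.1785, 0.1201]
tcp_rot: [0.946, 0.324, -0.0, -0.0]
contact_force: [-3.5, 2.5, 2.7]
gripper_width: 0.108
t 9.6 tcp [ 0.5471 -0.1785  0.1201] psi 37.77 q6 0.492 F [-3.5  2.5  2.7] w 0.108
units [-0.02  -0.022 -0.084] yaw 4.946
[ 0.65984773  0.77050003 -0.04596937]
```

```bash

python3 -m handwheel '[{"jaw":0,"x":0,"y":-0.03,"z":0.06,"yaw":0},{"jaw":0,"x":0,"y":-0.03,"z":0.12,"yaw":0},{"jaw":0,"x":0,"y":-0.03,"z":0.18,"yaw":0},{"jaw":0,"x":0,"y":-0.03,"z":0.18,"yaw":0}]'
python3 -c "
from h import *
delta(.5464,-.1784,.1092,13.04)
print(env.get_obs()['ft_torque'])"
```

```text
t: 10.0
tcp_pos: [0.547, -0.1783, 0.1154]
tcp_rot: [0.946, 0.325, -0.0, -0.0]
contact_force: [-1.1, 0.2, -1.1]
gripper_width: 0.107
t 10.0 tcp [ 0.547  -0.1783  0.1154] psi 37.91 q6 0.49 F [-1.1  0.2 -1.1] w 0.107
units [-0.021 -0.01   0.249] yaw 4.975
[ 0.06637972  0.4175008  -0.03644555]
```

```bash

python3 -m handwheel '[{"jaw":0,"x":0,"y":0,"z":0.08,"yaw":0},{"jaw":0,"x":0,"y":0,"z":0.16,"yaw":0},{"jaw":0,"x":0,"y":0,"z":0.25,"yaw":0},{"jaw":0,"x":0,"y":0,"z":0.26,"yaw":0},{"jaw":0,"x":0,"y":0,"z":0.26,"yaw":0}]'
python3 -c "
from h import *
delta(.5464,-.1784,.1092,13.04)
print(env.get_obs()['ft_torque'])"
```

```text
t: 10.5
tcp_pos: [0.5469, -0.1782, 0.109]
tcp_rot: [0.946, 0.325, -0.0, -0.0]
contact_force: [-1.6, -0.2, -3.1]
gripper_width: 0.106
t 10.5 tcp [ 0.5469 -0.1782  0.109 ] psi 37.94 q6 0.49 F [-1.6 -0.2 -3.1] w 0.106
units [-0.02  -0.008 -0.009] yaw 4.98
[-0.06336382  0.38326941 -0.02812456]
```

```bash

python3 -m handwheel '[{"jaw":0,"x":0,"y":0,"z":0.02,"yaw":1.4},{"jaw":0,"x":0,"y":0,"z":0.02,"yaw":2.8},{"jaw":0,"x":0,"y":0,"z":0.02,"yaw":4.2},{"jaw":0,"x":0,"y":0,"z":0.02,"yaw":5.0},{"jaw":0,"x":0,"y":0,"z":0.02,"yaw":5.0}]'
python3 -m handwheel '[{"jaw":0,"x":0,"y":0,"z":0,"yaw":1.3},{"jaw":0,"x":0,"y":0,"z":0,"yaw":2.6},{"jaw":0,"x":0,"y":0,"z":0,"yaw":3.9},{"jaw":0,"x":0,"y":0,"z":0,"yaw":5.0},{"jaw":0,"x":0,"y":0,"z":0,"yaw":5.0}]'
python3 -c "
from h import *
delta(.5464,-.1784,.1092,13.04)
print(env.get_obs()['ft_torque'])"
```

```text
t: 11.0
tcp_pos: [0.547, -0.1783, 0.1087]
tcp_rot: [0.994, 0.112, 0.0, 0.0]
contact_force: [-1.7, -0.4, -0.5]
gripper_width: 0.108
t: 11.5
tcp_pos: [0.5472, -0.1788, 0.1087]
tcp_rot: [0.994, -0.105, 0.0, 0.0]
contact_force: [-2.0, -5.1, -0.7]
gripper_width: 0.109
t 11.5 tcp [ 0.5472 -0.1788  0.1087] psi -12.07 q6 1.363 F [-2.  -5.1 -0.7] w 0.109
units [-0.034 -0.009 -0.019] yaw -5.022
[-1.03331679  0.43025438  0.06587434]
```

```bash

python3 -m handwheel '[{"jaw":0,"x":0,"y":0.03,"z":0.05,"yaw":0},{"jaw":0,"x":0,"y":0.03,"z":0.12,"yaw":0},{"jaw":0,"x":0,"y":0.03,"z":0.18,"yaw":0},{"jaw":0,"x":0,"y":0.03,"z":0.22,"yaw":0},{"jaw":0,"x":0,"y":0.03,"z":0.22,"yaw":0}]'
python3 -c "
from h import *
delta(.5464,-.1784,.0942,13.04)
print(env.get_obs()['ft_torque'])"
```

```text
t: 12.0
tcp_pos: [0.547, -0.1791, 0.1031]
tcp_rot: [0.994, -0.105, 0.0, 0.0]
contact_force: [0.7, -3.6, -1.4]
gripper_width: 0.109
t 12.0 tcp [ 0.547  -0.1791  0.1031] psi -12.03 q6 1.361 F [ 0.7 -3.6 -1.4] w 0.109
units [-0.028 -0.022  0.355] yaw -5.013
[-0.7504674   0.04394977  0.11071491]
```

```bash

python3 -m handwheel '[{"jaw":0,"x":0,"y":0.02,"z":0.07,"yaw":0},{"jaw":0,"x":0,"y":0.02,"z":0.14,"yaw":0},{"jaw":0,"x":0,"y":0.02,"z":0.21,"yaw":0},{"jaw":0,"x":0,"y":0.02,"z":0.28,"yaw":0},{"jaw":0,"x":0,"y":0.02,"z":0.28,"yaw":0}]'
python3 -c "
from h import *
delta(.5464,-.1784,.0942,13.04)
print(env.get_obs()['ft_torque'])"
```

```text
t: 12.5
tcp_pos: [0.5466, -0.1794, 0.0959]
tcp_rot: [0.994, -0.105, -0.0, -0.0]
contact_force: [0.1, -2.6, -1.3]
gripper_width: 0.11
t 12.5 tcp [ 0.5466 -0.1794  0.0959] psi -12.05 q6 1.36 F [ 0.1 -2.6 -1.3] w 0.11
units [-0.017 -0.036  0.067] yaw -5.019
[-0.32995255 -0.01570627 -0.0234383 ]
```

Depth is now about 32.3 mm. I'll press gently until the shoulder seats.

```bash

python3 -m handwheel '[{"jaw":0,"x":0,"y":0.01,"z":0.04,"yaw":0},{"jaw":0,"x":0,"y":0.01,"z":0.07,"yaw":0},{"jaw":0,"x":0,"y":0.01,"z":0.07,"yaw":0}]'
python3 -m handwheel '[{"jaw":0,"x":0,"y":0,"z":0.02,"yaw":0},{"jaw":0,"x":0,"y":0,"z":0.02,"yaw":0}]'
python3 -c "
from h import *
delta(.5464,-.1784,.0942,13.04)
print(env.get_obs()['ft_torque'])"
```

```text
t: 12.8
tcp_pos: [0.5466, -0.1795, 0.0943]
tcp_rot: [0.994, -0.105, -0.0, -0.0]
contact_force: [0.8, 0.3, -1.5]
gripper_width: 0.11
t: 13.0
tcp_pos: [0.5466, -0.1796, 0.0939]
tcp_rot: [0.994, -0.105, -0.0, -0.0]
contact_force: [0.0, 1.6, 0.4]
gripper_width: 0.11
t 13.0 tcp [ 0.5466 -0.1796  0.0939] psi -12.05 q6 1.36 F [0.  1.6 0.4] w 0.11
units [-0.017 -0.044 -0.012] yaw -5.019
[ 0.25955405 -0.04847933  0.00078136]
```

```bash

python3 -m handwheel '[{"jaw":0,"x":0,"y":0,"z":0.03,"yaw":0},{"jaw":0,"x":0,"y":0,"z":0.03,"yaw":0}]'
python3 -m handwheel '[{"jaw":0,"x":0,"y":0,"z":0.03,"yaw":0},{"jaw":0,"x":0,"y":0,"z":0.03,"yaw":0}]'
python3 -c "
from h import *
delta(.5464,-.1784,.0942,13.04)
print(env.get_obs()['ft_torque'])"
```

```text
t: 13.2
tcp_pos: [0.5467, -0.1796, 0.0938]
tcp_rot: [0.994, -0.105, 0.0, -0.0]
contact_force: [-2.9, 2.3, 11.3]
gripper_width: 0.111
t: 13.4
tcp_pos: [0.5468, -0.1796, 0.0936]
tcp_rot: [0.994, -0.105, 0.0, 0.0]
contact_force: [-6.3, 3.6, 22.4]
gripper_width: 0.11
t 13.4 tcp [ 0.5468 -0.1796  0.0936] psi -12.05 q6 1.36 F [-6.3  3.6 22.4] w 0.11
units [-0.024 -0.046 -0.024] yaw -5.019
[0.82225539 1.22265372 0.02612902]
```

The shoulder has bottomed out: hard stop at TCP z of about 0.0938, 22 N. I'll ease off a little and turn clockwise.

```bash

python3 -m handwheel '[{"jaw":0,"x":0,"y":0.006,"z":-0.03,"yaw":1.4},{"jaw":0,"x":-0.005,"y":0.012,"z":-0.03,"yaw":2.8},{"jaw":0,"x":-0.007,"y":0.018,"z":-0.03,"yaw":4.2},{"jaw":0,"x":-0.01,"y":0.025,"z":-0.03,"yaw":5.6},{"jaw":0,"x":-0.014,"y":0.032,"z":-0.03,"yaw":7.0}]'
python3 -c "
from h import *
delta(.5464,-.1784,.0942,13.04-96.5)
print(env.get_obs()['ft_torque'])"
```

```text
t: 13.9
tcp_pos: [0.5462, -0.1804, 0.0937]
tcp_rot: [0.916, -0.401, 0.0, 0.0]
contact_force: [-3.3, 1.4, 11.4]
gripper_width: 0.106
t 13.9 tcp [ 0.5462 -0.1804  0.0937] psi -47.34 q6 1.974 F [-3.3  1.4 11.4] w 0.106
units [-0.055 -0.06  -0.018] yaw 7.224
[0.4853534  0.53830657 0.08316444]
```

The key has turned past the 0.55 rad limit that applies before it is home, so it is seated. I'll finish the quarter turn.

```bash

python3 -m handwheel '[{"jaw":0,"x":0,"y":0.006,"z":0,"yaw":1.4},{"jaw":0,"x":-0.003,"y":0.012,"z":0,"yaw":2.8},{"jaw":0,"x":-0.005,"y":0.018,"z":0,"yaw":4.2},{"jaw":0,"x":-0.007,"y":0.025,"z":0,"yaw":5.6},{"jaw":0,"x":-0.007,"y":0.032,"z":0,"yaw":6.8}]'
python3 -m handwheel '[{"jaw":0,"x":0,"y":0,"z":0,"yaw":0.2},{"jaw":0,"x":0,"y":0,"z":0,"yaw":0.2},{"jaw":0,"x":0,"y":0,"z":0,"yaw":0.2}]'
python3 - <<'E'
from h import *
delta(.5464,-.1784,.0942,13.04-96.5)
print(env.get_obs()['ft_torque'])
im=imaging.grab_frame('wrist');s=imaging.grab_frame('scene')
a=cv2.resize(im[170:250,270:370,::-1],None,fx=4,fy=4,interpolation=0);b=cv2.resize(s[150:230,195:295,::-1],None,fx=4,fy=4)
cv2.imwrite('pics/f1.png',cv2.hconcat([a,b]))
E
```

```text
t: 14.4
tcp_pos: [0.5454, -0.1808, 0.0937]
tcp_rot: [0.758, -0.652, 0.0, -0.0]
contact_force: [-3.8, 2.2, 11.4]
gripper_width: 0.109
t: 14.7
tcp_pos: [0.5454, -0.1808, 0.0937]
tcp_rot: [0.754, -0.656, 0.0, 0.0]
contact_force: [-3.7, 1.6, 11.5]
gripper_width: 0.107
t 14.7 tcp [ 0.5454 -0.1808  0.0937] psi -82.05 q6 2.579 F [-3.7  1.6 11.5] w 0.107
units [-0.091 -0.053 -0.018] yaw 0.281
[0.48155918 0.63194206 0.1075283 ]
```

View pics/f1.png

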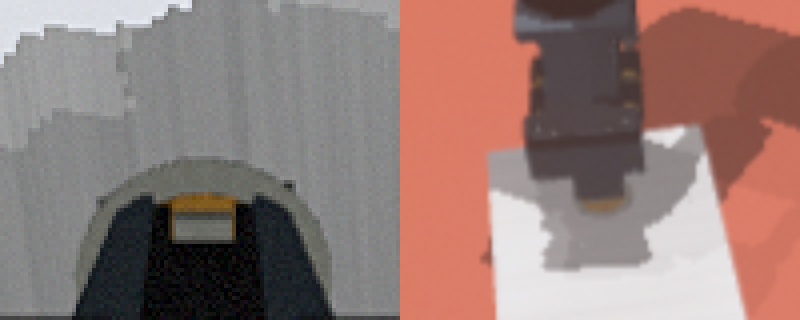

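```bash

python3 -m handwheel '[{"jaw":0,"x":0,"y":0,"z":0,"yaw":0.3},{"jaw":0,"x":0,"y":0,"z":0,"yaw":0.3},{"jaw":0,"x":0,"y":0,"z":0,"yaw":0.3}]'
python3 -c "
from h import *
delta(.5464,-.1784,.0942,13.04-96.5)
print(env.get_obs()['ft_torque'])"
```

```text
t: 15.1
tcp_pos: [0.5454, -0.1808, 0.0937]
tcp_rot: [0.746, -0.666, 0.0, 0.0]
contact_force: [-3.6, 1.4, 11.2]
gripper_width: 0.106
t 15.1 tcp [ 0.5454 -0.1808  0.0937] psi -83.55 q6 2.605 F [-3.6  1.4 11.2] w 0.106
units [-0.092 -0.053 -0.019] yaw -0.018
[0.45344549 0.6333371  0.05926802]
```

```bash

python3 -m handwheel '[{"jaw":0,"x":0,"y":0,"z":0,"yaw":0.15},{"jaw":0,"x":0,"y":0,"z":0,"yaw":0.15},{"jaw":0,"x":0,"y":0,"z":0,"yaw":0.15}]'
python3 -c "
from h import *
delta(.5464,-.1784,.0942,13.04-96.5)
print(env.get_obs()['ft_torque'])"
python3 -m handwheel '[{"jaw":0,"x":0,"y":0,"z":0,"yaw":0.0},{"jaw":0,"x":0,"y":0,"z":0,"yaw":0.0}]'
python3 -c "
from h import *
delta(.5464,-.1784,.0942,13.04-96.5)
print(env.get_obs()['ft_torque'])"
```

```text
t: 15.4
tcp_pos: [0.5453, -0.1809, 0.0937]
tcp_rot: [0.741, -0.671, 0.0, 0.0]
contact_force: [-3.8, 0.9, 12.3]
gripper_width: 0.106
t 15.4 tcp [ 0.5453 -0.1809  0.0937] psi -84.3 q6 2.618 F [-3.8  0.9 12.3] w 0.106
units [-0.093 -0.052 -0.018] yaw -0.168
[0.47128834 0.73925318 0.10569396]
t: 15.6
tcp_pos: [0.5454, -0.1808, 0.0937]
tcp_rot: [0.741, -0.671, 0.0, 0.0]
contact_force: [-4.1, 1.2, 11.4]
gripper_width: 0.105
t 15.6 tcp [ 0.5454 -0.1808  0.0937] psi -84.3 q6 2.618 F [-4.1  1.2 11.4] w 0.105
units [-0.092 -0.051 -0.018] yaw -0.167
[0.42809326 0.71538525 0.14294719]
```

```bash

python3 -m handwheel '[{"jaw":0,"x":0,"y":0,"z":0,"yaw":0.1},{"jaw":0,"x":0,"y":0,"z":0,"yaw":0.2},{"jaw":0,"x":0,"y":0,"z":0,"yaw":0.2}]'
python3 -c "
from h import *
delta(.5464,-.1784,.0942,13.04-96.5)
print(env.get_obs()['ft_torque'])"
python3 -m handwheel '[{"jaw":0,"x":0,"y":0,"z":0,"yaw":0.0},{"jaw":0,"x":0,"y":0,"z":0,"yaw":0.0}]'
python3 -c "
from h import *
delta(.5464,-.1784,.0942,13.04-96.5)
print(env.get_obs()['ft_torque'])
im=imaging.grab_frame('top');cv2.imwrite('pics/f2.png',im[:,:,::-1])
im=imaging.grab_frame('scene');cv2.imwrite('pics/f3.png',im[:,:,::-1])"
```

```text
t: 15.9
tcp_pos: [0.5454, -0.1809, 0.0937]
tcp_rot: [0.735, -0.678, 0.0, 0.0]
contact_force: [-3.3, 0.9, 10.3]
gripper_width: 0.112
t 15.9 tcp [ 0.5454 -0.1809  0.0937] psi -85.32 q6 2.636 F [-3.3  0.9 10.3] w 0.112
units [-0.095 -0.048 -0.018] yaw -0.371
[0.49350894 0.70028704 0.20820844]
t: 16.1
tcp_pos: [0.5454, -0.1808, 0.0937]
tcp_rot: [0.736, -0.677, 0.0, 0.0]
contact_force: [-3.3, 0.9, 11.8]
gripper_width: 0.103
t 16.1 tcp [ 0.5454 -0.1808  0.0937] psi -85.3 q6 2.636 F [-3.3  0.9 11.8] w 0.103
units [-0.094 -0.049 -0.019] yaw -0.367
[0.46931906 0.76052665 0.15801521]
```

View pics/f3.png

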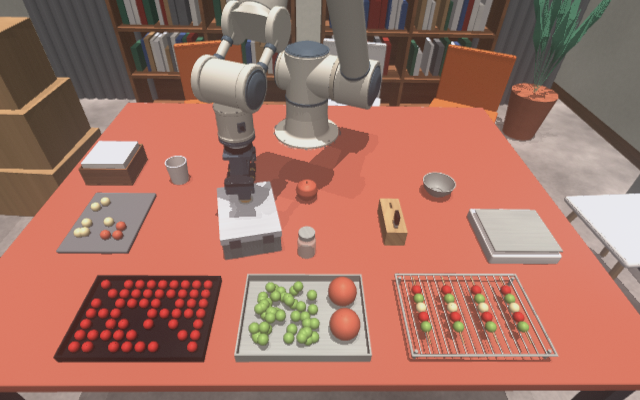

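The torque is now rising at key angle 1.716 rad, which fits the plug being at its 1.6 stop, so I've got the quarter turn. The scene view shows the square key still in the block near (397,217), with the apple, jar, cup and bowl where they were. I'm handing in with the key still held.

```bash
python3 -c "
from cell import env
print(env.close_job())"
```

```text
the job is handed in; nothing more can be done
None
```

I took the round-bowed key out of the block, pushed it home in the lock and turned it a quarter turn clockwise. I handed in at about 16.2 s, still holding it turned. No verdict came back, so the outcome rests on my own checks.

- **Pins:** I passed the upper pin with a twist of about 0.43 rad counter-clockwise and the lower one with about 0.44 rad clockwise. The vertical force on the wrist stayed under about 3 N through both pins.
- **Fully home:** The shoulder met a hard stop at a tip depth of about 34.4 mm, against 34 expected. The vertical load peaked at about 22 N; I eased it to about 11 N for the turn.
- **Quarter turn:** The key was at about 1.72 rad from rest at hand-in. Allowing for the 0.1 rad of play, the plug should be at or near its 1.6 stop. The torque about z had risen from around 0.1 to 0.15–0.2 N m, but those readings are noisy. I did not see the plug angle directly, because the gripper hides most of the plug.
- **Rest of the table:** The last scene picture shows the square key, apple, jar, cup and bowl where they started.
- **Camera disagreement:** The top and wrist cameras differed by 3–4 mm on the block's position. I relied on the wrist view.
- **Refused call:** One move call was refused for missing fields; nothing moved and I resent it.

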